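# Zero the leak tester's pointer before the next battery module

### The job

At this battery-module leak-test bench, set the zero knob to zero: turn the large bar-shaped knob with the graduated dial until its pointer stands at the one long, thick mark on the dial, and leave it there. Do not turn the small round regulator knob on the look-alike grey box next to it.

Things in the scene. Friction and masses are not known exactly. Their poses are not given: they have to be found in the camera images.
- zero_knob (a joint): Angle of the zero knob: 0 = pointer exactly at the long zero mark; grows as the knob turns counter-clockwise seen from above. It starts clockwise of the mark, between -1.3 and -0.6 rad. Stops at -1.9 and +1.9 rad, none at zero. Friction about 0.06 N m, no spring: it stays where it is left.
- zero_grip (a point): Grip point of the black zero knob, on its vertical turning axis, 79 mm above the table, 10 mm below the top of the grip bar. Bar 56 mm long, 14 mm wide (pinch across this), 35 mm tall, on a round skirt 60 mm across with its top 54 mm above the table. The point turns with the knob: x level along the bar to the pointer end (white line on top, thin nose to 44 mm from the axis), z up.
- zero_mark (a point): Middle of the long thick zero mark (15 x 4.5 mm), 52 mm from the knob's axis, 46 mm above the table, on a white dial 122 mm across with short thin ticks every 20 degrees. Does not turn with the knob; x points outwards from the knob's axis through the mark. Dial and knob are at the middle of a fixed grey box, 150 x 130 x 45 mm; the mark is towards its side with two brass ports.
- reg_dot (a point): White dot, 12 mm off the axis, on top (69 mm above the table) of the round fluted black regulator knob, 36 mm across, 24 mm high, in the middle of a second fixed grey box of the same size (150 x 130 x 45 mm), without a dial. Turns easily; to be left as it is. The two boxes may change places.
There are look-alikes about, which are no part of the job. What is shaped like the part that bears zero_knob but blue or green is not meant.

How it is judged:
By the outcome, as a careful person would: the job done as asked, in the order asked, and still so for the second after the job is handed in, with the robot touching nothing.
It also fails if it takes over 32 s, if anything falls off the work surface, if the arm or the gripper's body presses on something with over 40 N, if the wrist force passes 120 N, or if a joint passes its speed limit or range.

### The arm

A 7-joint arm with a two-finger parallel gripper is mounted at the origin on the work surface. World frame = base frame: x ahead of the robot, y to its left, z up, the work surface at z = 0. Lengths are in mm, angles in degrees, forces in N, time in s.
With the tool pointing down it reaches from about 425 to 950 mm from the base axis. Payload 4.7 kg.
Tool frame: the origin (TCP) lies midway between the tips of the shut fingers; the grasp point (between the pads) lies 19 mm behind it (r.grip_depth is the distance from the TCP to the grasp point, in mm); z points along the fingers, y is the direction in which the jaws open and shut (so a half turn about z gives the same grasp; the last joint's range is limited). The gripper opens to 85 mm and grips with 20 to 120 N. Pads are 22 mm wide; open, the fingers measure 114 mm over their backs; the gripper's body (76 mm by 85 mm) begins 54 mm behind the grasp point. The pads swing forward as they close: fully open they stand 13 mm farther back than shut.
Start: joints at [70.651, 26.849, -2.785, 87.806, 1.381, 65.374, -4.715], TCP at [205.19, -643.075, 231.335] pointing down, gripper open.
Joint ranges: [-148.3, 148.3], [-19.14, 114.17], [-79.39, 73.82], [5.75, 140.21], [-59.74, 239.74], [12.07, 113.84], [-152.46, 152.46]. Speed limits (degrees/s): [147.25, 147.25, 180, 180, 180, 180, 180].

### API

Orientations are given as [roll, pitch, yaw] about the fixed x, y, z axes, in that order (R = Rz(yaw) Ry(pitch) Rx(roll)).
In Python, from cell import r gives the robot as it stands. The module is installed in compiled form; this text tells all that it offers.
- The arm moves only by the tool apply_moves, never from a script. Its argument "rows" is a list of rows, each a list of 6 numbers: the shift along the world's x, y, z in mm, then the turn, a rotation vector about the world's x, y, z in rad. In form: [[dx, dy, dz, ax, ay, az], ...]. A call has 1 to 10 rows; each row shifts and turns the commanded pose from where the row before left it; what a row does not reach is not made up. A row lasts 1/10 s, in which the tool goes at most 50 mm and 8.59 degrees, less where a joint would pass 70% of its speed; a pose out of reach is approached as far as the arm can. A call with a gripper value outside its range is refused whole. "jaw" is the closure in counts, from 0 (fully open) to 255 (shut), set as the call begins (left out, the last holds). The fingers move at their own pace and stop on an object; "squeeze" is the grip in N (left out, the last holds). Time passes only in rows, so rows that do not move let the fingers close. It gives the time, the measured TCP pose, the force and the opening at its end, in the units of the state.
- r.read_state(): the state, without advancing time (a new reading comes with each control period).
- r.read_camera(name): name is "scene" or "top" or "wrist"; returns (picture, depth): 400x640x3 uint8, red, green, blue; 400x640 float32, mm along the optical axis (not along the pixel's ray), 0 where there is no reading.
- r.camera_info(name): a dict with "intrinsics" (3x3 intrinsics, pixels), "k1" (the pictures are not rectified: a ray, as slopes to the right and down, at radius r is drawn at 1 + k1 r^2 times it, then the intrinsics apply), "R" (3x3) and "t" (3): a world point X has camera coordinates R X + t. Camera axes: x right, y down, z forward; pixel columns grow to the right and rows downward; lengths in mm; the calibration is good to about 2 mm. A picture is of the moment at which its call begins: read the wrist's pose just before it. camera_info takes no time and is no camera call; for the wrist camera it gives the pose at the moment of the call.
- r.job_done(): hands the job in, once; it reports no verdict.
Trained networks look in the newest picture that a camera, given by its name, has taken for a name from the list of things; names that differ only in an ending like _2 or _b are one class to them, and where a whole thing is asked for, a point or a joint stands for the part that bears it (a point fixed in the world has none). Each returns a list of dicts, best first, with "score" (0 to 1); they miss things now and then, are a little off and sometimes report something else, mostly with a low value. They report only what shows in the picture. A call takes as long as a camera call. They do not tell look-alikes from the thing itself.
- r.regions_of(camera, target): "mask" (400x640 bool, what is visible of it).
- r.place_of(camera, target): "position" ([x, y, z] in mm, in world coordinates, good to about 4 mm: a listed point, or the origin of a listed thing).
The state is a dict: "time_s": time; "joint_pos": joint angles; "dq": joint speeds; "tau": joint torques, N m; "position": TCP position; "eef_rot": TCP orientation; "wrist_force": force on the tool from outside, world axes, zero at the start; "torque": the same for the moment, N m; "opening": finger opening in mm.
Only numpy, scipy, OpenCV 4.12 (cv2) and the standard library are available. Lean on these libraries where they do the work, as an engineer would, in place of code of your own. Each camera call takes 0.05 s, during which the arm holds its last target. There are 200 camera calls.

## Working session

There is one attempt and no reset: what is moved stays moved. The work goes in short steps, Python scripts to look and compute and a tool call to move; the robot and the scene stay as the last step left them, time stands still between calls to the robot, and variables do not carry over. Pictures are saved under pics/ and viewed, about 8 in all and at most 12, crops included, and the job is handed in when it is done.

Besides the shell and the picture viewer there is one more tool, called after "Request:" in YAML: its name, and indented under it one key for each argument. apply_moves: Moves the arm, as the interface text tells. Its arguments: {"type":"object","properties":{"rows":{"type":"array","items":{"type":"array","items":{"type":"number"}}},"jaw":{"type":"number"},"squeeze":{"type":"number"}},"required":["rows"]}

```bash
mkdir -p pics; cat > h.py <<'E'
from cell import r
import numpy as np, cv2
def shot(cam,fn):
    p,d=r.read_camera(cam); cv2.imwrite('pics/'+fn,p[:,:,::-1]); return p,d
def pix(cam,X):
    i=r.camera_info(cam); c=np.array(i['R'])@np.array(X,float)+np.array(i['t']).ravel()
    s=c[:2]/c[2]; s=s*(1+i['k1']*(s@s)); K=np.array(i['intrinsics']); return K[:2,:2]@s+K[:2,2]
def toworld(cam,u,v,z):
    """pixel -> world point on plane height z"""
    i=r.camera_info(cam);K=np.array(i['intrinsics']);R=np.array(i['R']);t=np.array(i['t']).ravel()
    q=np.linalg.solve(K[:2,:2],np.array([u,v])-K[:2,2]);s=q.copy()
    for _ in range(10): s=q/(1+i['k1']*(s@s))
    ray=R.T@np.array([s[0],s[1],1]);c=-R.T@t
    return c+ray*(z-c[2])/ray[2]
E
python3 - <<'E'
from h import *
for c in('top','scene'):
    shot(c,c+'1.png')
    for n in('zero_grip','zero_mark','reg_dot'):
        for q in r.place_of(c,n)[:4]: print(c,n,round(q['score'],2),np.round(q['position']),np.round(pix(c,q['position'])))
a=cv2.imread('pics/top1.png');b=cv2.imread('pics/scene1.png')
cv2.imwrite('pics/both.png',cv2.resize(np.vstack([a,b]),(480,600)))
E
```

```text
top zero_grip 0.89 [533. 196.  80.] [220. 245.]
top zero_grip 0.77 [607. -22.  76.] [343. 205.]
top zero_grip 0.73 [769. 217.  79.] [211. 114.]
top zero_mark 0.76 [584. 189.  48.] [228. 217.]
top zero_mark 0.7 [657. -38.  47.] [351. 178.]
top zero_mark 0.66 [820. 203.  44.] [224.  91.]
top reg_dot 0.64 [ 562. -268.   67.] [480. 232.]
scene zero_grip 0.93 [534. 201.  82.] [393. 158.]
scene zero_grip 0.77 [609. -21.  76.] [301. 197.]
scene zero_grip 0.65 [769. 216.  75.] [433. 244.]
scene zero_grip 0.59 [ 564. -259.   69.] [187. 198.]
scene zero_mark 0.91 [657. -40.  45.] [296. 225.]
scene zero_mark 0.81 [819. 212.  47.] [436. 273.]
scene zero_mark 0.56 [587. 189.  44.] [392. 187.]
scene reg_dot 0.69 [ 566. -261.   71.] [186. 198.]
```

View pics/top1.png

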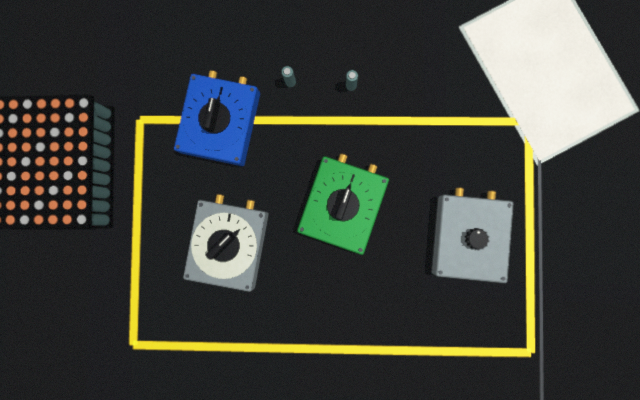

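```bash
python3 - <<'E'
from h import *
s=r.read_state();print(s['time_s'],s['position'],s['eef_rot'])
a=cv2.imread('pics/top1.png')[190:300,175:275];b=cv2.imread('pics/scene1.png')[110:220,340:440]
cv2.imwrite('pics/crop.png',cv2.resize(np.hstack([a,b]),None,fx=4,fy=4,interpolation=cv2.INTER_CUBIC))
for c in('top',):
  for p in((222,246),(239,230),(208,259)): print(p,toworld(c,*p,86))
  print(toworld(c,229,217,46))
i=r.camera_info('wrist');print(-np.array(i['R']).T@np.array(i['t']).ravel(),i['R'])
E
```

```text
0.4 [ 205.16879126 -642.98664953  231.1777111 ] [-1.79987304e+02 -1.86755821e-03  1.76939103e+01]
(222, 246) [532.00388281 189.76618692  86.        ]
(239, 230) [560.59559087 160.10303532  86.        ]
(208, 259) [508.77388225 214.20072735  86.        ]
[583.84325448 187.21840803  46.        ]
[ 285.00817831 -617.2716989   374.5621701 ] [[ 3.05017557e-01 -9.52346725e-01  6.68461611e-05]
 [-9.01604044e-01 -2.88743086e-01  3.22083184e-01]
 [-3.06715564e-01 -9.83012947e-02 -9.46711370e-01]]
```

View pics/crop.png

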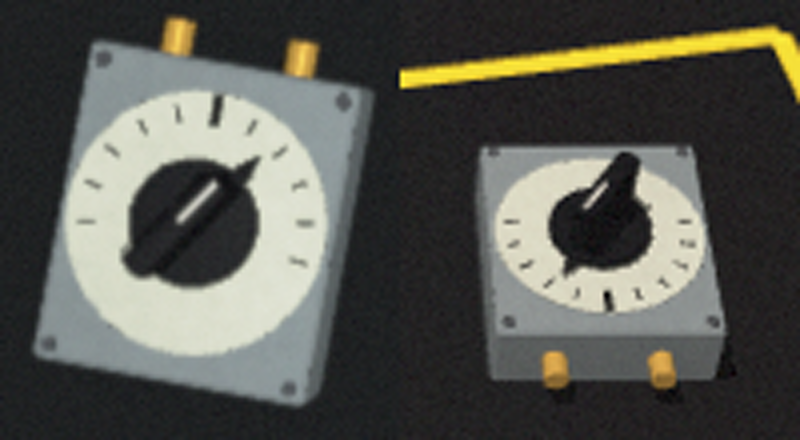

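The candidates are the grey box with the white dial (222,245), green (343,205), blue (213,116) and the regulator (476,238). The crop confirms the grey box with the white dial is the one: the thick mark faces the brass ports, and the pointer is about 38° clockwise of it.

Request:
apply_moves:
  rows:
    - [30,40,0,0,0,0.145]
    - [30,40,0,0,0,0.145]
    - [30,40,0,0,0,0.145]
    - [30,40,0,0,0,0.145]
    - [30,40,0,0,0,0.145]
    - [30,40,0,0,0,0.145]
    - [30,40,0,0,0,0.145]
    - [30,40,0,0,0,0.145]
    - [30,40,0,0,0,0.145]
    - [30,40,0,0,0,0.145]
  jaw: 0

```text
time_s: 1.4
position: [506.1, -241.5, 231.8]
eef_rot: [180.0, 0.0, 101.1]
wrist_force: [1.3, -0.5, -0.5]
opening: 85.6
```

Request:
apply_moves:
  rows:
    - [3,44,0,0,0,0.058]
    - [3,44,0,0,0,0.058]
    - [3,44,0,0,0,0.058]
    - [3,44,0,0,0,0.058]
    - [3,44,0,0,0,0.058]
    - [3,44,0,0,0,0.058]
    - [3,44,0,0,0,0.058]
    - [3,44,0,0,0,0.058]
    - [3,44,0,0,0,0.058]
    - [3,44,0,0,0,0.058]

```text
time_s: 2.4
position: [535.3, 198.4, 231.6]
eef_rot: [180.0, 0.0, 134.1]
wrist_force: [0.7, 0.1, -0.1]
opening: 85.8
```

Request:
apply_moves:
  rows:
    - [0,0,0,0,0,0]
    - [0,0,0,0,0,0]

```text
time_s: 2.6
position: [534.9, 197.9, 231.3]
eef_rot: [-180.0, -0.0, 134.1]
wrist_force: [-0.1, -0.9, 0.4]
opening: 85.4
```

```bash
python3 - <<'E'
from h import *
s=r.read_state();print(s['time_s'],s['position'],s['eef_rot'],s['joint_pos'])
shot('wrist','w1.png')
for n in('zero_grip','zero_mark'):
    for q in r.place_of('wrist',n)[:3]: print(n,round(q['score'],2),np.round(q['position'],1),np.round(pix('wrist',q['position'])))
E
```

```text
2.6 [534.89707189 197.91061382 231.2569588 ] [-1.79995821e+02 -1.05494842e-02  1.34128499e+02] [  9.79428995  23.0775941  -44.82942505 100.52479316  17.92498662
  63.81408032   3.35393415]
zero_grip 0.74 [608.6 -27.1  78.2] [242. 339.]
zero_grip 0.66 [531.6 198.4  79.2] [319. 180.]
zero_grip 0.66 [769.  219.1  78. ] [469. 297.]
zero_mark 0.93 [579.9 192.7  43.2] [345. 202.]
zero_mark 0.91 [823.3 212.4  44.7] [477. 307.]
zero_mark 0.76 [659.3 -37.6  45.6] [271. 344.]
```

View pics/w1.png

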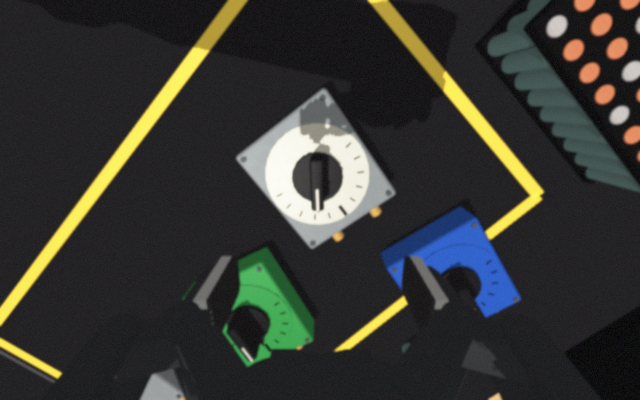

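The wrist view shows our dial at (318,175), with the white pointer line at (318,200) and the mark at (343,210). The green and blue look-alikes are at the finger edges. I'll rectify this view to metric top-downs.

```bash
cat >> h.py <<'E'
def rect(cam,img,c,z,half=75,s=4):
    """top-down, column=+x right, row up=+y, s px/mm"""
    n=2*half*s;m=np.zeros((n,n,2),np.float32)
    g=np.arange(n)/s-half
    i=r.camera_info(cam);K=np.array(i['intrinsics']);R=np.array(i['R']);t=np.array(i['t']).ravel()
    X=np.stack([*np.meshgrid(c[0]+g,c[1]-g),np.full((n,n),float(z))],-1)@R.T+t
    q=X[...,:2]/X[...,2:];q=q*(1+i['k1']*(q**2).sum(-1,keepdims=True))
    m=(q@K[:2,:2].T+K[:2,2]).astype(np.float32)
    return cv2.remap(img,m[...,0],m[...,1],cv2.INTER_CUBIC)
E
python3 - <<'E'
from h import *
a=cv2.imread('pics/w1.png');c=(533,198)
o=[]
for z in(46,89):
    q=rect('wrist',a,c,z,half=70,s=3)
    if z==46:
        w=(q.min(2)>130).astype(np.uint8)
        w=cv2.morphologyEx(w,cv2.MORPH_OPEN,np.ones((5,5)))
        cs=max(cv2.findContours(w,0,1)[0],key=cv2.contourArea)
        h=cv2.convexHull(cs);(u,v),rad=cv2.minEnclosingCircle(h)
        print('dial',c[0]+u/3-70,c[1]-(v/3-70),rad/3)
    o.append(q)
im=np.hstack(o)
for k in range(0,840,30): cv2.line(im,(k,0),(k,6),(0,255,255),1)
for k in range(0,420,30): cv2.line(im,(0,k),(6,k),(0,255,255),1)
cv2.imwrite('pics/rect1.png',im[:, :800])
E
```

```text
dial 534.5210215250651 190.89290873209637 87.0138651529948
```

View pics/rect1.png

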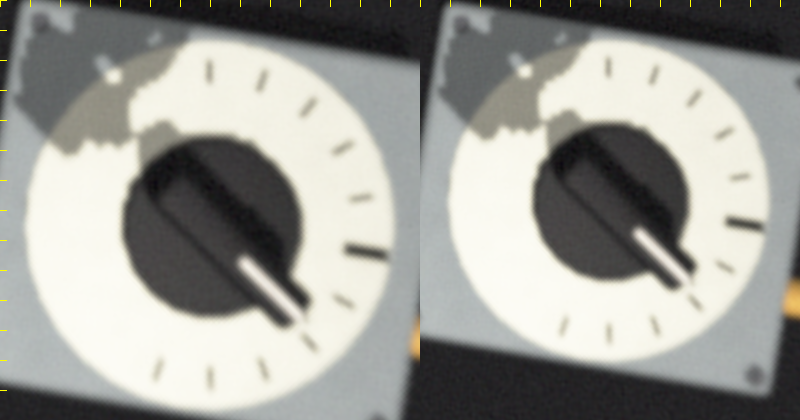

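Request:
apply_moves:
  rows:
    - [-1,-2,-28,0,0,0.006]
    - [-1,-2,-28,0,0,0]
    - [0,0,-28,0,0,0]
    - [0,0,-27,0,0,0]
    - [0,0,0,0,0,0]
    - [0,0,0,0,0,0]
  jaw: 0

```text
time_s: 3.35
position: [533.7, 191.9, 120.7]
eef_rot: [-180.0, 0.0, 134.2]
wrist_force: [0.6, -0.2, 0.3]
opening: 85.2
```

```bash
python3 - <<'E'
from h import *
s=r.read_state();print(s['time_s'],s['position'],s['eef_rot'])
p,d=shot('wrist','w2.png')
a=cv2.imread('pics/w2.png');c=(533,195)
q=[rect('wrist',a,c,z,half=66,s=3) for z in(46,89)]
im=np.hstack(q);cv2.imwrite('pics/rect2.png',im)
print(im.shape)
for n in('zero_grip','zero_mark'):
    for g in r.place_of('wrist',n)[:2]: print(n,round(g['score'],2),np.round(g['position'],1))
print(toworld('top',224,245.7,46))
E
```

```text
3.35 [533.65115092 191.88671406 120.73142457] [-1.79992888e+02  7.36480121e-03  1.34237440e+02]
(396, 792, 3)
zero_grip 0.88 [531.3 196.2  79.1]
zero_mark 0.8 [581.7 189.2  43.5]
[530.77156194 195.3769306   46.        ]
```

View pics/rect2.png

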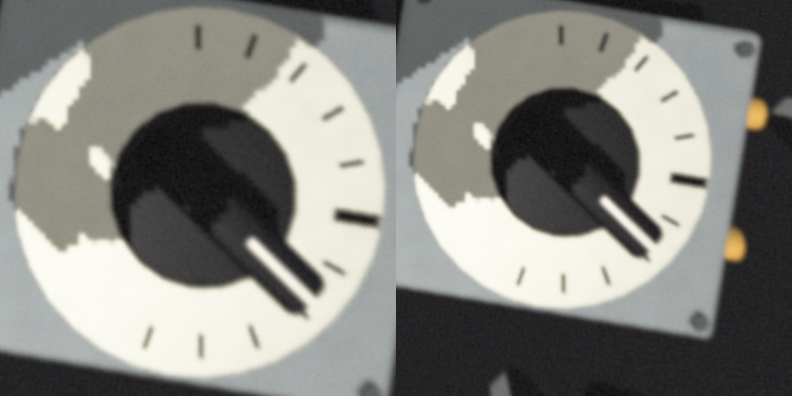

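Request:
apply_moves:
  rows:
    - [-1,4,-10,0,0,0.014]
    - [0,0,-15,0,0,0]
    - [0,0,-15,0,0,0]
    - [0,0,-13,0,0,0]
    - [0,0,-7,0,0,0]
    - [0,0,0,0,0,0]
  jaw: 0

```text
time_s: 4.1
position: [531.3, 196.5, 58.7]
eef_rot: [-179.9, -0.1, 135.2]
wrist_force: [0.5, 0.0, -0.9]
opening: 85.5
```

Request:
apply_moves:
  rows:
    - [0,0,0,0,0,0]
    - [0,0,0,0,0,0]
    - [0,0,0,0,0,0]
    - [0,0,0,0,0,0]
    - [0,0,0,0,0,0]
    - [0,0,0,0,0,0]
    - [0,0,0,0,0,0]
    - [0,0,0,0,0,0]
  jaw: 255
  squeeze: 30

```text
time_s: 4.9
position: [531.5, 196.1, 60.8]
eef_rot: [-179.9, 0.0, 135.1]
wrist_force: [-3.5, -2.6, 4.8]
opening: 13.6
```

Request:
apply_moves:
  rows:
    - [-0.5,-0.5,0,0,0,0.06]
    - [0,0,0,0,0,0.07]
    - [0,0,0,0,0,0.07]
    - [0,0,0,0,0,0.07]
    - [0,0,0,0,0,0.07]
    - [0,0,0,0,0,0.07]
    - [0,0,0,0,0,0.07]
    - [0,0,0,0,0,0.07]
    - [0,0,0,0,0,0.07]
    - [0,0,0,0,0,0]

```text
time_s: 5.9
position: [531.6, 196.3, 60.8]
eef_rot: [-180.0, -0.0, 170.7]
wrist_force: [-1.7, -1.4, 4.8]
opening: 13.6
```

Request:
apply_moves:
  rows:
    - [0,0,0,0,0,0]
    - [0,0,0,0,0,0]

```text
time_s: 6.1
position: [531.6, 196.3, 60.8]
eef_rot: [-180.0, 0.0, 170.6]
wrist_force: [-1.4, -1.1, 5.1]
opening: 13.9
```

```bash
python3 - <<'E'
from h import *
s=r.read_state();print(s['time_s'],s['position'],s['eef_rot'],s['torque'])
shot('wrist','w3.png');a=cv2.imread('pics/w3.png')
cv2.imwrite('pics/rect3.png',np.hstack([rect('wrist',a,(532,196),z,half=66,s=3) for z in(46,89)]))
E
```

```text
6.1 [531.60990388 196.32284623  60.75327451] [-1.79972254e+02  8.91484661e-03  1.70592536e+02] [-0.2689205   0.45419309  0.04288235]
```

View pics/rect3.png

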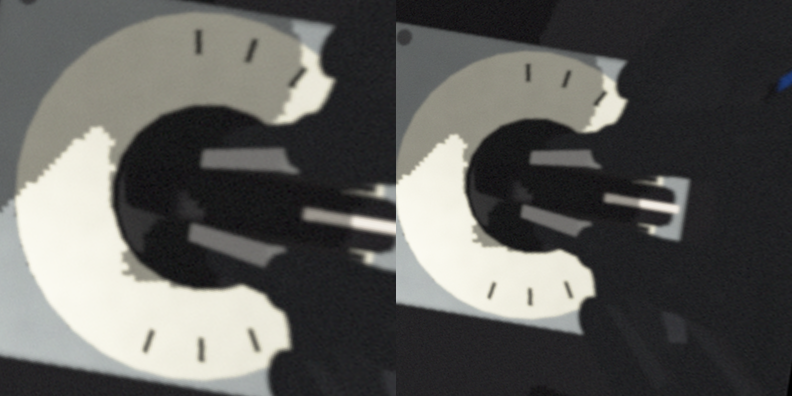

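The pointer now reads about -9.2°, against about -9.5° for the mark. Next I release, rise straight up and check.

Request:
apply_moves:
  rows:
    - [0,0,0,0,0,0]
    - [0,0,0,0,0,0]
    - [0,0,0,0,0,0]
    - [0,0,0,0,0,0]
    - [0,0,0,0,0,0]
    - [0,0,0,0,0,0]
    - [0,0,0,0,0,0]
  jaw: 0

```text
time_s: 6.85
position: [531.7, 196.4, 60.3]
eef_rot: [180.0, -0.0, 170.7]
wrist_force: [-0.4, -0.1, -0.7]
opening: 85.4
```

Request:
apply_moves:
  rows:
    - [0,0,8,0,0,0]
    - [0,0,20,0,0,0]
    - [0,0,30,0,0,0]
    - [0,0,30,0,0,0]
    - [0,0,30,0,0,0]
    - [0,0,30,0,0,0]
    - [0,0,22,0,0,0]
    - [0,0,0,0,0,0]
    - [0,0,0,0,0,0]

```text
time_s: 7.75
position: [531.6, 196.3, 230.7]
eef_rot: [-180.0, 0.1, 170.7]
wrist_force: [0.1, -0.1, -1.2]
opening: 85.3
```

```bash
python3 - <<'E'
from h import *
s=r.read_state();print(s['time_s'],s['position'],s['eef_rot'])
shot('wrist','w4.png');a=cv2.imread('pics/w4.png')
cv2.imwrite('pics/rect4.png',np.hstack([rect('wrist',a,(532,196),z,half=66,s=3) for z in(46,89)]))
E
```

```text
7.75 [531.6291657  196.34709315 230.7358826 ] [-1.79998413e+02  5.04375547e-02  1.70671629e+02]
```

View pics/rect4.png

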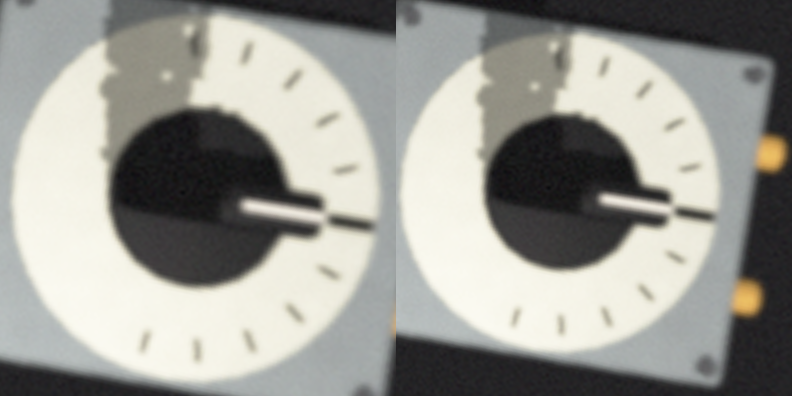

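The pointer lines up with the mark by eye. One sub-pixel check of both directions.

```bash
python3 - <<'E'
from h import *
a=cv2.imread('pics/w4.png');S=6
def ang(m):
    p=np.argwhere(m)[:,::-1].astype(float);c=p.mean(0);v=np.linalg.svd(p-c,full_matrices=0)[2][0];v*=np.sign(v[0])
    return np.degrees(np.arctan2(-v[1],v[0])),c
q=rect('wrist',a,(532,196),89,66,S)
g=q.min(2).astype(int);m=np.zeros(g.shape,bool);x0,x1,y0,y1=[k*2 for k in(198,268,188,216)]
m[y0:y1,x0:x1]=g[y0:y1,x0:x1]>130
n,l,st,_=cv2.connectedComponentsWithStats(m.astype(np.uint8));k=1+np.argmax([s[4] if s[2]<135 else 0 for s in st[1:]])
print('pointer',ang(l==k),st[k])
q=rect('wrist',a,(532,196),46,66,S);g=q.min(2)
w=(g>130).astype(np.uint8);ys,xs=np.nonzero(w)
m=np.zeros(g.shape,bool);x0,x1,y0,y1=[k*2 for k in(331,376,205,240)];m[y0:y1,x0:x1]=g[y0:y1,x0:x1]<120
an,c=ang(m);print('mark',an,c)
# thin ticks for the dial centre: opposite ticks around the mark
t=[]
for b in((233,262,36,70),(280,308,63,94),(312,345,108,132),(328,362,158,180),(316,345,260,283),(280,308,302,328),(238,262,326,356),(188,206,336,364),(135,155,328,356)):
    x0,x1,y0,y1=[k*2 for k in b];p=g[y0:y1,x0:x1].astype(float);W=np.clip(190-p,0,None);yy,xx=np.mgrid[y0:y1,x0:x1];t.append([(W*xx).sum()/W.sum(),(W*yy).sum()/W.sum()])
t=np.array(t);A=np.c_[2*t,np.ones(len(t))];s=np.linalg.lstsq(A,(t**2).sum(1),rcond=None)[0];cc=s[:2]
print('centre',cc/S, 'tick angles',np.round(np.degrees(np.arctan2(-(t-cc)[:,1],(t-cc)[:,0])),1),'mark',np.degrees(np.arctan2(-(c-cc)[1],(c-cc)[0])))
E
```

```text
pointer (np.float64(-9.47374225248379), array([472.64013722, 406.90703259])) [ 407  388  129   42 2915]
mark -9.682264909033458 [702.05878511 445.81645983]
centre [65.07038395 65.74272953] tick angles [  70.5   50.5   30.6   10.6  -29.4  -49.4  -69.4  -89.3 -109.5] mark -9.358657174779356
```

The pointer is at -9.5°, and the mark reads -9.4° to -9.7°, with the ticks giving -9.4°. They agree within about 0.2°, so I'm handing in.

```bash
python3 -c "
from cell import r
print(r.job_done(), r.read_state()['time_s'])"
```

```text
the job is handed in; nothing more can be done
the job is handed in; nothing more can be done
```

The zero knob on the grey box with the white dial now stands at the long mark. I gripped its bar, turned it about 35.5° counter-clockwise, released it and rose straight up, clear of everything.

- **Alignment:** after release, the wrist camera showed the pointer at -9.5° and the mark between -9.4° and -9.7°. The remaining error is about 0.2° at most.
- **Forces and time:** the wrist force readings stayed below about 7 N, and the job took about 8 s on the robot's clock.
- **Other knobs:** I never went near the regulator knob or the blue box. The arm only passed over the green box, about 230 mm above the table.
- **Disagreement:** camera estimates of the knob's centre differed by about 4 mm in y (193 to 197 mm). I gripped at about 196 mm, and the grip showed only about 4 N sideways.

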